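# Close and bolt down the stall's power box

### The job

The power box for the stall's lantern lights has been left open. Push its lid fully shut, turn each of the three captive wing knobs along its front edge clockwise to its end stop, then give the lid's front handle a firm upward tug to check that the bolts hold it. Leave the box shut and bolted, and don't disturb the other things on the table.

Things in the scene. Friction and masses are not known exactly. Their poses are not given: they have to be found in the camera images.
- power_box: Dark grey plastic power distribution box, fixed: 300 mm wide (its y), 240 deep (its x), 120 high with the lid shut, plus knobs. Origin: centre of its underside; its front faces its own -x (towards the robot), z is up. The tub is 80 mm high, with breakers inside; outlets stand 16 mm out of both ends.
- lid: Light grey lid, a shell 240 x 300 x 40 mm. Origin: middle of the hinge line, at x = 120, y = 0, z = 80 mm in the box's frame, running along the box's y. In its own frame (parallel to the box's when shut) it reaches from x = 0 to -240 mm, its top face is at z = 40, the handle bar's axis at x = -295, z = 30, the knob axes at x = -195, y = 105, 0 and -105 mm.
- lid_hinge (a joint): Opening angle of the lid, rad: 0 is shut on its stop, growing as the front edge rises; starts at 0.5 to 0.85. The hinge is stiff (friction 0.7 N m): the lid stays where it is left; moving it by the handle takes 1 to 5 N. It counts as shut below 0.02. With the bolts home it still lifts about 0.010 before their tongues stop it.
- lid_handle: Black bow handle on the lid's front face, moving with the lid (origin: on the hinge line, as the lid's). Its bar is a round rod 12 mm thick, 120 mm long along the box's y, its axis 55 mm in front of the lid's face, carried by an arm at each end (90 mm clear between the arms, 49 mm clear gap behind the bar, free above and below).
- lid_handle_grip (a point): The middle of the handle's bar, on its axis, where to pinch it (from above, one finger on each side of the bar) or hook it. Its y axis lies along the bar. With the lid shut it is 110 mm above the table.
- keeper_strip: Steel strip inside the tub along its front wall, fixed to the box: the tongues of the three bolts swing under it and then hold the lid down. Its underside is 60 mm above the table. A tug at the handle of about 8 N straight up, with the bolts home, presses the tongues against it with about 4 N or more; 20 N does no harm.
- knob_left (a joint): Turn of the wing knob at the left end (+y of the box) of the lid's front edge, rad: 0 is released (wing pointing front to back), growing clockwise seen from above; end stop at 1.57 (wing along the front edge). Home above 1.47. Starts at 0 to 0.45, stays where it is left (friction 0.08 N m). Its tongue passes under the keeper only with the lid fully shut.
- knob_left_grip (a point): On the axis of the knob at the left end (+y of the box), at the height to grip its wing: 34 mm above the lid's top, 154 mm above the table with the lid shut. Turns with the knob: x along the wing, z out of the lid. The black wing is a bar 60 mm long, 14 thick, from 12 to 44 mm above the lid; under it a 26 mm hub and a 40 mm flange 6 mm high.
- knob_middle (a joint): Turn of the wing knob at the middle of the lid's front edge, rad: 0 is released (wing pointing front to back), growing clockwise seen from above; end stop at 1.57 (wing along the front edge). Home above 1.47. Starts at 0 to 0.45, stays where it is left (friction 0.08 N m). Its tongue passes under the keeper only with the lid fully shut.
- knob_middle_grip (a point): On the axis of the knob at the middle, at the height to grip its wing: 34 mm above the lid's top, 154 mm above the table with the lid shut. Turns with the knob: x along the wing, z out of the lid. The black wing is a bar 60 mm long, 14 thick, from 12 to 44 mm above the lid; under it a 26 mm hub and a 40 mm flange 6 mm high.
- knob_right (a joint): Turn of the wing knob at the right end (-y of the box) of the lid's front edge, rad: 0 is released (wing pointing front to back), growing clockwise seen from above; end stop at 1.57 (wing along the front edge). Home above 1.47. Starts at 0 to 0.45, stays where it is left (friction 0.08 N m). Its tongue passes under the keeper only with the lid fully shut.
- knob_right_grip (a point): On the axis of the knob at the right end (-y of the box), at the height to grip its wing: 34 mm above the lid's top, 154 mm above the table with the lid shut. Turns with the knob: x along the wing, z out of the lid. The black wing is a bar 60 mm long, 14 thick, from 12 to 44 mm above the lid; under it a 26 mm hub and a 40 mm flange 6 mm high.
- tape_roll: Roll of black tape lying flat, 104 mm across and 48 mm high, beside the box; origin at the centre of its underside. A bystander.
- screwdriver: Screwdriver, 200 mm long, grey handle, lying beside the box; origin under it. A bystander.
- volt_tester: Grey pocket voltage tester, 150 mm long with a 30 mm black tip, 24 mm high, lying in front of the box; origin under its centre. A bystander.
- tea_mug: White mug, 80 mm across, 92 mm high; origin at the centre of its underside. A bystander.
- kit_carton: Flat cardboard carton, 210 x 150 x 45 mm; origin at the centre of its underside. A bystander.
- spare_lantern: Barrel-shaped bamboo lantern, 172 mm across and 190 mm high plus a wire bail of 40 mm, standing; origin at the centre of its underside. A bystander.
- pagoda_model: Wooden three-tiered pagoda model, base 130 mm square, about 220 mm high; origin at the centre of its underside. A bystander.

How it is judged:
By the outcome, as a careful person would: the job done as asked, in the order asked, and still so for the second after the job is handed in, with the robot touching nothing.
It also fails if it takes over 72 s, if anything falls off the work surface, if the arm or the gripper's body presses on something with over 40 N, if the wrist force passes 120 N, or if a joint passes its speed limit or range.

### The arm

A 6-joint arm with a two-finger parallel gripper is mounted at the origin on the work surface. World frame = base frame: x ahead of the robot, y to its left, z up, the work surface at z = 0. Lengths are in m, angles in degrees, forces in N, time in s.
With the tool pointing down it reaches from about 0.4 to 0.825 m from the base axis. Payload 7 kg.
Tool frame: the origin (TCP) lies midway between the tips of the shut fingers; the grasp point (between the pads) lies 19 mm behind it; z points along the fingers, y is the line along which they close (so a half turn about z gives the same grasp; the last joint's range is limited). The gripper opens to 88 mm and grips with 3 to 60 N. Pads are 19 mm wide; open, the fingers measure 130 mm over their backs; the gripper's body (78 mm by 193 mm) begins 47 mm behind the grasp point.
Start: joints at [-53.795, 20.546, 0.682, 0, -70.136, -16.507], TCP at [0.227, -0.635, 0.227] pointing down, gripper open.
Joint ranges: [-176.03, 176.03], [-82.01, 121.73], [-58.28, 71.71], [-173.87, 95.51], [-174.79, -0.11], [-173.66, 173.66]. Speed limits (degrees/s): [136.94, 136.94, 172.46, 180, 180, 180].

### API

Orientations are given as a 3x3 rotation matrix whose columns are the frame's x, y, z axes.
In Python, from rig import robot gives the robot as it stands. Calls block until the motion is done:
- robot.goto(position, orientation): joint-space move of the TCP to a pose.
- robot.servo_line(position, ori=None, speed=0.15): straight line of the TCP; ori=None keeps the orientation; speed is the mean speed in m/s.
- robot.movej(angles): joint-space move.
- robot.move_gripper(opening): opening from 0.0 (shut) to 1.0 (fully open); the grip force is fixed at half the most; returns when the fingers have stopped.
- robot.dwell(seconds).
- robot.ik(position, orientation): joint angles nearest the present ones, or None.
- robot.grab_frame(name): name is "scene" or "top" or "wrist"; returns (picture, depth): 400x640x3 uint8, red, green, blue; 400x640 float32, m along the optical axis (not along the pixel's ray), 0 where there is no reading.
- robot.camera_info(name): a dict with "vfov" (degrees; the focal length in pixels is half the picture's height over the tangent of half this angle, whatever the lens; pixels are square), "cx", "cy" (the principal point, pixels), "view" (4x4, takes a point from world to camera coordinates); the wrist camera has in their place "T_tool_cam" (4x4, takes a point from camera to tool coordinates, whose origin is the TCP and whose axes are the flange's). Camera axes: x right, y down, z forward; pixel columns grow to the right and rows downward; lengths in m; the calibration is good to about 2 mm. A picture is of the moment at which its call begins: read the wrist's pose just before it. camera_info takes no time and is no camera call.
A pose or a line that the arm cannot do raises robot.Unreachable and nothing moves.
- robot.job_done(): hands the job in; it is judged then, once.
Readings, each from a call of its own:
- robot.read_t(): time.
- robot.read_qpos(): joint angles.
- robot.read_qvel(): joint speeds.
- robot.read_effort(): joint torques, N m.
- robot.read_position(): TCP position.
- robot.read_tcp_rot(): TCP orientation.
- robot.read_force(): force on the tool from outside, world axes, zero at the start.
- robot.read_ft_torque(): the same for the moment, N m.
- robot.read_grip_width(): opening from 0.0 (shut) to 1.0 (fully open).
- robot.read_finger_force(): force on a finger pad.
Only numpy, scipy, OpenCV 4.12 (cv2) and the standard library are available. Lean on these libraries where they do the work, as an engineer would, in place of code of your own. Each camera call takes 0.05 s, during which the arm holds its last target. There are 200 camera calls.

## Working session

There is one attempt and no reset: what is moved stays moved. The work goes in short steps, each a Python script; the robot and the scene stay as the last script left them, time stands still between calls to the robot, and variables do not carry over. Pictures are saved under pics/ and viewed, at most 10 in all, crops included, and the job is handed in when it is done.

```bash
ls; mkdir -p pics; cat > h.py <<'E'
import numpy as np, cv2
from rig import robot
def cam(n):
    i=robot.camera_info(n); f=200/np.tan(np.radians(i['vfov'])/2)
    return i,f
def cloud(n):
    """picture, depth and world point of every pixel of a fixed or wrist camera"""
    i,f=cam(n)
    if n=='wrist':
        T=np.eye(4);T[:3,:3]=robot.read_tcp_rot();T[:3,3]=robot.read_position();M=T@np.array(i['T_tool_cam'])
    else: M=np.linalg.inv(np.array(i['view']))
    p,d=robot.grab_frame(n)
    v,u=np.mgrid[:400,:640]
    P=np.stack([(u-i['cx'])/f*d,(v-i['cy'])/f*d,d],-1)
    return p,d,P@M[:3,:3].T+M[:3,3]
E
python3 - <<'E'
from h import *
for n in ('scene','top'):
    p,d,W=cloud(n); cv2.imwrite(f'pics/{n}0.png',p[...,::-1]); np.savez(f'pics/{n}0.npz',p=p,d=d,W=W)
    i,f=cam(n); print(n,f,i, (d>0).mean())
print(cam('wrist'), robot.read_t(), robot.read_tcp_rot())
E
```

```text
pics
scene 465.82529410830426 {'vfov': 46.472099245556834, 'cx': 316.7206217323528, 'cy': 201.42382720679603, 'view': array([[-0.97789401, -0.20850447,  0.01578594,  0.56053911],
       [-0.17979141,  0.79987683, -0.57260117,  0.16743992],
       [ 0.1067631 , -0.56278143, -0.81968207,  1.74216645],
       [ 0.        ,  0.        ,  0.        ,  1.        ]])} 0.99598046875
top 474.02889712427435 {'vfov': 45.75124153495152, 'cx': 309.99086912703353, 'cy': 201.7813169735745, 'view': array([[ 0.04395165, -0.99902716, -0.00360285, -0.00804908],
       [-0.97637641, -0.04219089, -0.21191754,  0.59834387],
       [ 0.21155937,  0.01283186, -0.97728091,  1.69395572],
       [ 0.        ,  0.        ,  0.        ,  1.        ]])} 0.9957734375
({'vfov': 58.247064991436204, 'cx': 317.04200623607727, 'cy': 199.2304926983151, 'T_tool_cam': array([[ 1.81809983e-03, -9.68443897e-01, -2.49225025e-01,
         6.69948964e-02],
       [ 9.99997943e-01,  1.53656842e-03,  1.32416794e-03,
        -5.43092156e-04],
       [-8.99431054e-04, -2.49226919e-01,  9.68444698e-01,
        -1.58156437e-01],
       [ 0.00000000e+00,  0.00000000e+00,  0.00000000e+00,
         1.00000000e+00]])}, np.float64(358.98203656312796)) 0.1 [[-9.41515290e-01 -3.36969672e-01 -6.31828734e-04]
 [-3.36970239e-01  9.41514295e-01  1.37470016e-03]
 [ 1.31643525e-04  1.50720870e-03 -9.99998855e-01]]
```

View pics/scene0.png

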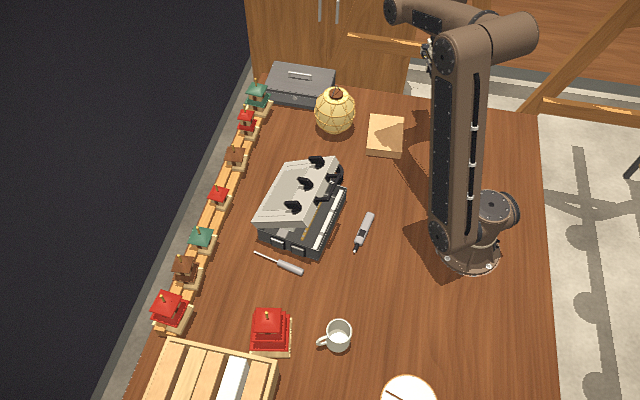

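View pics/top0.png

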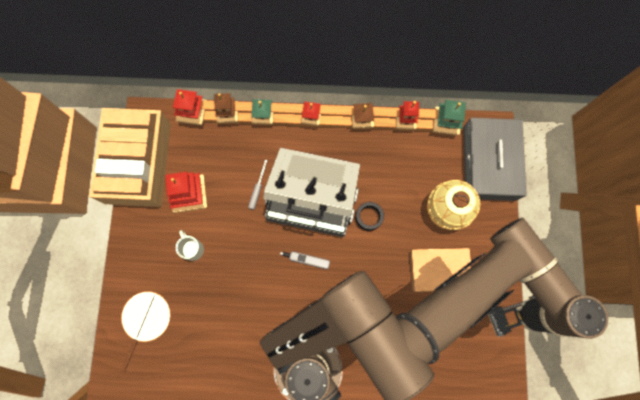

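The scene view shows the box at about (300,205) with its lid open and three black knobs at (292,207), (303,183), (316,160). In the top view the lid is at (315,178), the knobs at (280,178), (311,185), (342,190), and the white mug, tape and tester are clear of them. Next I fit the lid plane and rectangle.

```bash
python3 - <<'E'
from h import *
R={'scene':(245,150,350,235),'top':(262,145,365,215)}
for n in R:
    z=np.load(f'pics/{n}0.npz'); p,d,W=z['p'],z['d'],z['W']
    u0,v0,u1,v1=R[n]; m=np.zeros((400,640),bool); m[v0:v1,u0:u1]=1
    hsv=cv2.cvtColor(p,cv2.COLOR_RGB2HSV)
    m&=(hsv[...,1]<70)&(hsv[...,2]>110)&(d>0)&(W[...,2]>.1)
    Q=W[m]; rng=np.random.default_rng(0); best=0
    for _ in range(300):
        a,b,c=Q[rng.choice(len(Q),3,False)]; k=np.cross(b-a,c-a); k/=np.linalg.norm(k)+1e-12
        if abs(k[2])<.4: continue
        s=abs((Q-a)@k)<.004
        if s.sum()>best: best=s.sum(); S=s
    for _ in range(3):
        c=Q[S].mean(0); k=np.linalg.svd(Q[S]-c,full_matrices=False)[2][2]; k*=np.sign(k[2]); S=abs((Q-c)@k)<.005
    th=np.arccos(k[2]); fx=k[:2]/np.linalg.norm(k[:2]); yaw=np.arctan2(fx[1],fx[0])
    ey=np.array([-fx[1],fx[0],0]); ex=np.cross(ey,k)
    q=np.c_[Q[S]@ex,Q[S]@ey].astype(np.float32); r=cv2.minAreaRect(q)
    hx=(k@c-.04-np.cos(th)*.08)/np.sin(th)
    print(n,len(Q),S.sum(),'theta',th,'yaw',np.degrees(yaw),'rect',r,'y ext',q.min(0),q.max(0))
    cy=r[0][1]; Hh=fx*hx+ey[:2]*cy
    # alternative: from rect centre
    C=ex*(r[0][0])+ey*cy+k*(c@k); H2=C+ex*.12-k*.04
    print(' hinge(plane)',Hh,' hinge(rect)',H2)
    i=cam(n)
E
```

```text
scene 3377 2631 theta 0.5674920617136909 yaw -9.751564233920629 rect ((0.42761650681495667, 0.12096433341503143), (0.3056202232837677, 0.29849693179130554), 89.62699127197266) y ext [ 0.27826938 -0.03145003] [0.5771911 0.2737638]
 hinge(plane) [ 0.74254743 -0.00487614]  hinge(rect) [ 0.71995421 -0.00099328  0.09461286]
top 4151 3388 theta 0.5676229870321111 yaw -9.659744857844215 rect ((0.45279866456985474, 0.11989453434944153), (0.29834625124931335, 0.24696366488933563), 89.97073364257812) y ext [ 0.3293493 -0.0292484] [0.57632494 0.26908842]
 hinge(plane) [ 0.74522839 -0.00522651]  hinge(rect) [ 0.74158435 -0.00460625  0.08235693]
```

```bash
cat >> h.py <<'E'
YAW=np.radians(-9.7); H=np.array([.744,-.005,.08])
FX=np.array([np.cos(YAW),np.sin(YAW),0]); EY=np.array([-FX[1],FX[0],0]); Z=np.array([0,0,1.])
def lidpt(x,y,z,th=0): # lid frame -> world
    c,s=np.cos(th),np.sin(th)
    return H+FX*(x*c+z*s)+EY*y+Z*(-x*s+z*c)
def down(ydir): # tool pointing down, closing along ydir
    y=np.array(ydir)/np.linalg.norm(ydir); z=-Z
    return np.c_[np.cross(y,z),y,z]
def st(tag=''): print(tag,'t',round(robot.read_t(),2),'p',np.round(robot.read_position(),4),'F',np.round(robot.read_force(),1),'T',np.round(robot.read_ft_torque(),2),'w',round(robot.read_grip_width(),3))
def snap(name,tag):
    p,d,W=cloud(name); cv2.imwrite(f'pics/{tag}.png',p[...,::-1]); np.savez(f'pics/{tag}.npz',p=p,d=d,W=W); return p,d,W
E
python3 - <<'E'
from h import *
robot.servo_line([.24,-.60,.40],speed=.3)
robot.move_gripper(0.)
R=down(EY)
b=lidpt(-.295,0,.03,.5675)
robot.goto(b+[0,0,.05],R); st('above')
for th in (.55,.42,.29,.16,.05,0):
    robot.servo_line(lidpt(-.295,0,.03,th)+[0,0,.006],speed=.12); st(th)
n=0
while robot.read_force()[2]<14 and n<6:
    n+=1; robot.servo_line(robot.read_position()*[1,1,0]+[0,0,.116-.0015*n],speed=.03); st(n)
E
```

```text
above t 4.74 p [0.5148 0.0337 0.3139] F [0.3 0.2 0.2] T [-0.03 -0.03 -0.02] w 0.006
0.55 t 5.29 p [0.5119 0.0345 0.2662] F [ 0.  -0.4  0.2] T [-0.02 -0.05 -0.  ] w 0.004
0.42 t 5.77 p [0.4912 0.0384 0.2346] F [ 0.1 -0.2  0.8] T [-0.06 -0.09  0.01] w 0.008
0.29 t 6.24 p [0.4746 0.0413 0.1999] F [-0.1 -0.5  0.2] T [-0.03 -0.06 -0.03] w 0.006
0.16 t 6.72 p [0.4624 0.0434 0.1633] F [0.6 0.6 0.5] T [ 0.   -0.07  0.01] w 0.009
0.05 t 7.14 p [0.4557 0.0445 0.1314] F [ 0.5 -0.4  0.2] T [ 0.01 -0.05  0.01] w 0.004
0 t 7.42 p [0.4537 0.0448 0.1166] F [-0.1  0.3  0.3] T [-0.01  0.01  0.03] w 0.006
1 t 7.67 p [0.4537 0.0448 0.1158] F [-5.3  1.3 12.2] T [0.17 1.7  0.  ] w 0.004
2 t 7.92 p [0.4538 0.0447 0.1154] F [-10.2   0.9  23.6] T [ 0.44  3.91 -0.04] w 0.003
```

```bash
python3 - <<'E'
from h import *
p=robot.read_position(); robot.servo_line([p[0],p[1],.36],speed=.3)
robot.goto(lidpt(-.20,0,.25),down(EY)); st()
p,d,W=snap('wrist','w1')
q=W.reshape(-1,3)-H; x=q@FX; y=q@EY
s=(x>-.15)&(x<-.02)&(abs(y)<.13); print('lid top z at rear',np.median(q[s,2])+.08)
s=(x>-.235)&(x<-.215)&(abs(abs(y)-.05)<.02); print('front',np.median(q[s,2])+.08)
# lid edges & knob points
z=W[...,2]; m=(z>.112)&(z<.128); L=np.c_[x,y][m.ravel()]; L=L[(abs(L[:,0]+.12)<.15)&(abs(L[:,1])<.18)].astype(np.float32)
print('lid rect',cv2.minAreaRect(L),np.percentile(L,[.5,99.5],axis=0))
for yy in (.105,0,-.105):
    s=(np.hypot(x+.195,y-yy)<.045)&(q[:,2]>.065)
    P=np.c_[x,y][s]; print(yy,s.sum(),cv2.minAreaRect(P.astype(np.float32)),np.median(q[s,2])+.08)
E
```

```text
t 9.38 p [0.5467 0.0281 0.3269] F [-0.7 -0.2  0.3] T [-0.03  0.   -0.03] w 0.002
lid top z at rear 0.12122758143685425
front 0.4278988312759235
lid rect ((-0.14912813901901245, -0.0008152425289154053), (0.24117796123027802, 0.29999178647994995), 0.027290232479572296) [[-0.26586796 -0.14909086]
 [-0.1343907   0.14678046]]
0.105 3340 ((-0.2018038034439087, 0.09869407117366791), (0.0701356828212738, 0.03638113662600517), 18.8972225189209) 0.395594374750089
0 52986 ((-0.2106272131204605, -0.006670720875263214), (0.06013922393321991, 0.07369496673345566), 51.687740325927734) 0.4266439375558251
-0.105 3211 ((-0.2016090601682663, -0.1004948765039444), (0.034027114510536194, 0.07370668649673462), 65.28099060058594) 0.3955122441914599
```

View pics/w1.png

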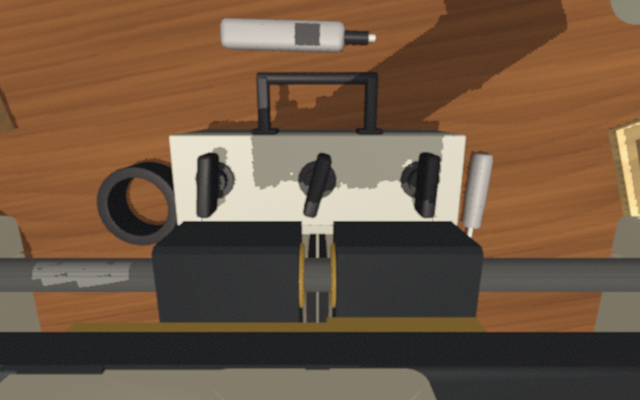

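The wrist view shows the lid flat and shut, with the wings at (207,185), (318,185), (428,185). The middle one is tilted and the bystanders are untouched. Now I measure wing angles from the points at wing height.

```bash
python3 - <<'E'
from h import *
z=np.load('pics/w1.npz'); W=z['W'];p=z['p']; q=W.reshape(-1,3)-H; x=q@FX; y=q@EY; h=q[:,2]+.08
s=(x>-.3)&(x<-.15)&(abs(abs(y)-.05)<.015)&(h>.1)&(h<.14); print('front lid z',np.median(h[s]))
lid=(p.min(2).ravel()>120)&(h>.113)&(h<.13)&(abs(y)<.17); print('lid ext x',np.percentile(x[lid],[.3,99.7]),'y',np.percentile(y[lid],[.3,99.7]))
for yy in (.105,0,-.105):
    s=(np.hypot(x+.195,y-yy)<.05)&(h>.157)&(h<.18)
    P=np.c_[x,y][s]; r=cv2.minAreaRect(P.astype(np.float32)); c=P.mean(0); w=np.linalg.svd(P-c,full_matrices=False)[2][0]; w*=-np.sign(w[0])
    print(yy,s.sum(),np.round(r[0],4),np.round(r[1],4),'h',np.median(h[s]),'c',c,'wing dir deg (cw from front)',np.degrees(np.arctan2(w[1],-w[0])))
E
```

```text
front lid z 0.11966802793311293
lid ext x [-0.24029749 -0.13698548] y [-0.14968732  0.14742905]
0.105 1005 [-0.1959  0.1035] [0.0145 0.0595] h 0.16350178010368682 c [-0.19710046  0.10234816] wing dir deg (cw from front) 1.6231501741850451
0 937 [-0.1958 -0.0012] [0.0141 0.0593] h 0.16353801364454978 c [-0.19696586 -0.00112168] wing dir deg (cw from front) 15.009896258766506
-0.105 994 [-0.1957 -0.1059] [0.0146 0.0594] h 0.16331619879636397 c [-0.19694198 -0.10476033] wing dir deg (cw from front) 5.631751804237348
```

```bash
cat >> h.py <<'E'
H=H-.001*EY
K={'left':(.105,1.6),'middle':(0,15.),'right':(-.105,5.6)}
def kR(a,s): a=np.radians(a); return down(s*(EY*np.cos(a)+FX*np.sin(a)))
def turn(k,s,over=4):
    y,a=K[k]; P=lidpt(-.196,y,.055)
    robot.goto(P+[0,0,.05],kR(a,s)); robot.move_gripper(.65)
    robot.servo_line(P,speed=.15); robot.move_gripper(0.); st(k+' gripped')
    for b in (a+30,a+60,88,90+over):
        q=robot.ik(P,kR(b,s)); q0=robot.read_qpos()
        assert q is not None and np.max(np.abs(np.array(q)-q0))<60,(q,q0)
        robot.movej(q); st(f'{b:.0f}')
    robot.move_gripper(.65); robot.servo_line(P+[0,0,.05],speed=.25); st('out')
E
python3 - <<'E'
from h import *
for s in (1,-1):
  for k in K:
    y,a=K[k]; P=lidpt(-.196,y,.055)
    print(s,k,[np.round(q,0) if (q:=robot.ik(P,kR(b,s))) is not None else None for b in (a,45,94)])
E
```

```text
1 left [array([  32.,   16.,  -18.,    0.,  -55., -133.]), None, array([ 32.,  16., -18.,   0., -55., 134.])]
1 middle [array([  23.,   14.,  -22.,    0.,  -54., -138.]), array([  23.,   14.,  -22.,    0.,  -54., -168.]), array([ 23.,  14., -22.,   0., -54., 143.])]
1 right [array([  13.,   12.,  -24.,    0.,  -54., -118.]), array([  13.,   12.,  -24.,    0.,  -54., -157.]), array([ 13.,  12., -24.,   0., -54., 154.])]
-1 left [array([ 32.,  16., -18.,   0., -55.,  47.]), array([ 32.,  16., -18.,   0., -55.,   3.]), array([ 32.,  16., -18.,   0., -55., -46.])]
-1 middle [array([ 23.,  14., -22.,   0., -54.,  42.]), array([ 23.,  14., -22.,   0., -54.,  12.]), array([ 23.,  14., -22.,   0., -54., -37.])]
-1 right [array([ 13.,  12., -24.,   0., -54.,  62.]), array([ 13.,  12., -24.,   0., -54.,  23.]), array([ 13.,  12., -24.,   0., -54., -26.])]
```

```bash
python3 - <<'E'
from h import *
turn('middle',-1)
E
```

```text
middle gripped t 14.18 p [0.5506 0.0267 0.1353] F [-0.7 -2.9  4.1] T [-0.87  0.52 -0.05] w 0.16
45 t 14.75 p [0.5508 0.0269 0.1353] F [-0.5 -2.5  5.3] T [-0.96  0.53 -0.09] w 0.16
75 t 15.32 p [0.5509 0.0269 0.1353] F [ 0.9 -2.1  6. ] T [-0.97  0.19 -0.07] w 0.159
88 t 15.65 p [0.551  0.0269 0.1353] F [-0.1 -2.9  5.1] T [-1.11 -0.03 -0.02] w 0.159
94 t 15.9 p [0.5511 0.0271 0.1353] F [ 0.9 -2.   5.3] T [-0.86 -0.04  0.67] w 0.165
out t 17.13 p [0.5514 0.0273 0.1865] F [-0.2 -0.5 -0.7] T [0.01 0.16 0.01] w 0.648
```

```bash
python3 - <<'E'
from h import *
turn('right',-1); turn('left',-1)
robot.goto(lidpt(-.23,0,.25),down(-EY))
p,d,W=snap('wrist','w2'); st()
q=W.reshape(-1,3)-H; x=q@FX; y=q@EY; h=q[:,2]+.08
for yy in (.105,0,-.105):
    s=(np.hypot(x+.195,y-yy)<.05)&(h>.157)&(h<.18)
    P=np.c_[x,y][s]; r=cv2.minAreaRect(P.astype(np.float32)); c=P.mean(0); w=np.linalg.svd(P-c,full_matrices=False)[2][0]; w*=np.sign(w[1])
    print(yy,s.sum(),np.round(r[0],4),np.round(r[1],4),'a',np.degrees(np.arctan2(w[1],-w[0])))
E
```

```text
right gripped t 20.12 p [ 0.533  -0.0768  0.1353] F [-0.1 -3.6  3.3] T [-1.25  0.42 -0.05] w 0.156
36 t 20.69 p [ 0.5331 -0.0767  0.1353] F [-0.7 -3.9  4.8] T [-1.52  0.37 -0.05] w 0.16
66 t 21.26 p [ 0.5332 -0.0767  0.1353] F [-0.4 -4.2  4.3] T [-1.54  0.33 -0.05] w 0.163
88 t 21.72 p [ 0.5332 -0.0767  0.1353] F [-0.3 -4.9  5. ] T [-1.65  0.09 -0.05] w 0.16
94 t 21.97 p [ 0.5333 -0.0765  0.1353] F [-0.8 -3.2  5.1] T [-1.37  0.24  0.75] w 0.16
out t 23.2 p [ 0.5337 -0.0763  0.1864] F [ 0.3 -0.  -1.9] T [ 0.03  0.12 -0.02] w 0.651
left gripped t 25.83 p [0.5684 0.1301 0.1353] F [-1.1 -3.4  4.2] T [-1.19  0.32 -0.06] w 0.156
32 t 26.4 p [0.5685 0.1304 0.1353] F [ 0.5 -3.1  5.1] T [-1.3   0.26 -0.04] w 0.159
62 t 26.97 p [0.5686 0.1305 0.1353] F [-0.2 -4.5  5. ] T [-1.26  0.04 -0.09] w 0.16
88 t 27.48 p [0.5688 0.1305 0.1353] F [ 1.6 -3.1  5.6] T [-1.46 -0.47 -0.08] w 0.158
94 t 27.73 p [0.5688 0.1306 0.1353] F [ 2.5 -4.2  5.5] T [-1.31 -0.59  0.7 ] w 0.162
out t 28.97 p [0.569  0.1309 0.1866] F [-1.2 -0.2 -1. ] T [ 0.03  0.16 -0.01] w 0.648
 t 30.57 p [0.517  0.0329 0.3293] F [-0.1  0.2  0.2] T [-0.07  0.12 -0.01] w 0.65
0.105 1044 [-0.1959  0.1034] [0.0137 0.0602] a 89.94050714895822
0 1036 [-0.1958 -0.0013] [0.0599 0.0137] a 89.92329010980833
-0.105 1043 [-0.1957 -0.1058] [0.0138 0.0596] a 89.87417929075617
```

View pics/w2.png

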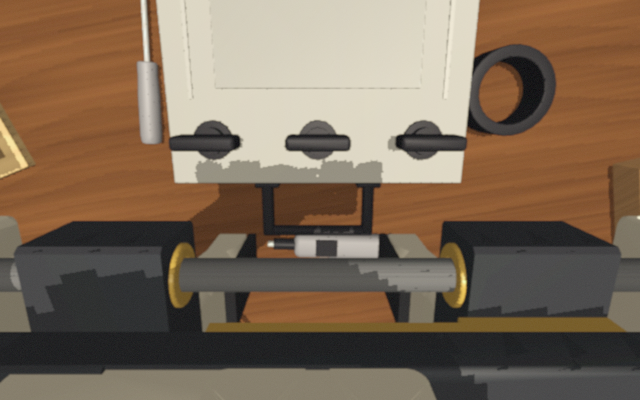

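All three wings lie along the front edge (row 143) at 89.9°, and nothing else has moved. Now I pinch the handle and tug.

```bash
python3 - <<'E'
from h import *
B=lidpt(-.295,0,.03)
def RT(t,s):
    t=np.radians(t); z=-Z*np.cos(t)+FX*np.sin(t); y=s*(FX*np.cos(t)+Z*np.sin(t)); return np.c_[np.cross(y,z),y,z]
ok=None
for t in (20,15,12):
  for s in (1,-1):
    R=RT(t,s); tcp=B+R[:,2]*.016
    qs=[robot.ik(tcp+[0,0,dz],R) for dz in (0,.01,.10)]
    print(t,s,[None if q is None else np.round(q) for q in qs])
    if ok is None and all(q is not None for q in qs): ok=(t,R,tcp)
t,R,tcp=ok
robot.move_gripper(.4)
robot.goto(tcp-R[:,2]*.09,R); st('above')
robot.servo_line(tcp,speed=.12); st('at')
robot.move_gripper(0.); st('pinched')
z0=robot.read_position()[2]; pk=0
for n in range(1,14):
    robot.servo_line(tcp+[0,0,.0012*n],speed=.03); f=robot.read_force()[2]; st(n)
    if f<-15: break
robot.dwell(.5); st('hold')
E
```

```text
20 1 [None, None, array([ 42., -11., -52.,  25., -40., 110.])]
20 -1 [None, None, array([ 42., -11., -52.,  25., -40., -70.])]
15 1 [array([ 37.,  -0., -57.,  26., -25., 110.]), array([ 38.,  -1., -56.,  24., -28., 111.]), array([ 40.,  -8., -45.,  16., -45., 120.])]
15 -1 [array([ 37.,  -0., -57.,  26., -25., -70.]), array([ 38.,  -1., -56.,  24., -28., -69.]), array([ 40.,  -8., -45.,  16., -45., -60.])]
12 1 [array([ 37.,   1., -52.,  18., -30., 118.]), array([ 37.,   0., -51.,  17., -32., 119.]), array([ 38.,  -7., -41.,  12., -48., 125.])]
12 -1 [array([ 37.,   1., -52.,  18., -30., -62.]), array([ 37.,   0., -51.,  17., -32., -61.]), array([ 38.,  -7., -41.,  12., -48., -55.])]
above t 32.18 p [0.4351 0.0476 0.1825] F [0.2 0.6 1. ] T [0.03 0.84 0.03] w 0.4
at t 33.08 p [0.4576 0.0431 0.095 ] F [-0.2 -0.  -0.4] T [-0.04  0.91  0.06] w 0.403
pinched t 33.62 p [0.4567 0.0433 0.0947] F [-10.2   5.    6.4] T [1.63 3.83 0.19] w 0.121
1 t 33.87 p [0.4567 0.0432 0.0956] F [-7.   4.8  1.1] T [1.66 3.03 0.29] w 0.126
2 t 34.12 p [0.4569 0.0432 0.0968] F [-6.5  4.8 -0.6] T [1.76 2.99 0.38] w 0.128
3 t 34.37 p [0.4569 0.0432 0.0977] F [-0.8  4.7 -8.8] T [1.95 1.84 0.46] w 0.129
4 t 34.62 p [0.4568 0.0432 0.0982] F [ 11.4   4.2 -26.4] T [ 1.87 -0.59  0.51] w 0.126
hold t 35.12 p [0.4568 0.0432 0.0982] F [ 10.6   3.5 -24.8] T [ 1.88 -0.54  0.5 ] w 0.129
```

The tug reached 25 N and the bar stopped after about 3 mm, which is the bolts' play. Now I lower, release and check.

```bash
python3 - <<'E'
from h import *
p=robot.read_position(); R=robot.read_tcp_rot()
robot.servo_line([p[0],p[1],.0945],speed=.03); st('down')
robot.move_gripper(.4); robot.servo_line(robot.read_position()-R[:,2]*.10,speed=.2); st('out')
robot.goto(lidpt(-.23,0,.25),down(-EY))
p,d,W=snap('wrist','w3'); st()
q=W.reshape(-1,3)-H; x=q@FX; y=q@EY; h=q[:,2]+.08
for yy in (.105,0,-.105):
    s=(np.hypot(x+.195,y-yy)<.05)&(h>.157)&(h<.18)
    P=np.c_[x,y][s]; c=P.mean(0); w=np.linalg.svd(P-c,full_matrices=False)[2][0]; w*=np.sign(w[1])
    print(yy,s.sum(),'a',np.degrees(np.arctan2(w[1],-w[0])))
s=(x>-.23)&(x<-.05)&(abs(abs(y)-.05)<.012)&(h>.1)&(h<.14); c=np.polyfit(x[s],h[s],1); print('lid slope',-c[0])
g=np.load('pics/w2.npz')['W'].reshape(-1,3)-H; x,y,h=g@FX,g@EY,g[:,2]+.08
s=(x>-.23)&(x<-.05)&(abs(abs(y)-.05)<.012)&(h>.1)&(h<.14); c=np.polyfit(x[s],h[s],1); print('slope before tug',-c[0])
snap('top','top1')
E
```

```text
down t 35.42 p [0.4567 0.0433 0.0948] F [-8.8  5.1  3.7] T [1.92 3.56 0.35] w 0.129
out t 36.73 p [0.4313 0.0476 0.191 ] F [-0.2 -0.1 -0.2] T [0.02 1.01 0.01] w 0.399
 t 37.77 p [0.5163 0.0325 0.3285] F [ 0.4 -0.3 -0.8] T [-0.09  0.18 -0.01] w 0.402
0.105 1043 a 89.92386489281823
0 1007 a 90.80398023440088
-0.105 1042 a 89.95591720989312
lid slope -0.013911118985476612
slope before tug -0.013830361776166858
```

View pics/top1.png

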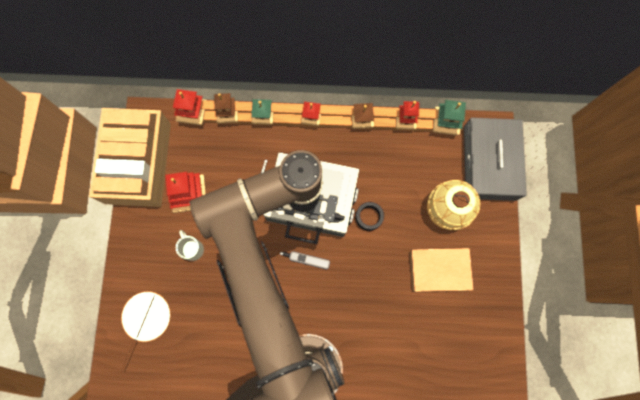

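The top view shows the box shut. The tester (305,260), tape (370,215), mug, lantern and carton are all where they were, and the arm is clear. Lid slope and knob angles are unchanged after the tug, so I hand the job in.

```bash
python3 -c "
from rig import robot
print(robot.job_done())"
```

```text
the job is handed in; nothing more can be done
None
```

The lid is shut, all three knobs are at their end stops (about 90°), and the bolts held an upward tug of about 25 N, above the 20 N given as harmless; I handed the job in at about 38 s with nothing else on the table disturbed.

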